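# Hold the weld jig's spring arm open

## Task

Someone left the flux pot standing on the ring-welding jig, in the way of its spring arm: first lift the pot off and stand it upright in the wooden tray, without letting the arm hit it and while the arm is still at rest over the ring. Then swing the arm round against its spring, all the way to its stop by the orange pin, and keep holding it there: the program finishes with the gripper still holding the arm on its stop. Leave the other things on the bench where they are.

Things in the scene. Friction and masses are not known exactly. Their poses are not given: they have to be found in the camera images.
- jig: grey fixed base plate, 8 mm thick, x -125 to 45, y -90 to 90 mm in its frame. Origin: on the arm's vertical pivot axis, at work surface level; z up. Pivot post on the origin 41 mm diameter, 80 mm tall. Orange stop pin (12 mm diameter, 66 mm tall) at (-49, -53) mm, steel rest pin (66 mm tall) at (-31, 43): they mark the ends of the swing. Brass ring nest, 31 mm tall, under the resting arm
- pivot (a joint): angle of the spring arm about the vertical pivot, rad: 0 at rest over the ring nest, grows anticlockwise seen from above, 1.20 at the stop. The arm points along 2.53 rad from the jig's +x at rest, 3.73 rad at the stop (anticlockwise). A spring always drives it back to 0: 1.9 N at the red knob to start it, 5.1 N at the stop; let go, it flies back
- swing_bar: horizontal aluminium arm on the pivot, 22 mm wide, 140 mm from pivot axis to its end, underside 45 and top 63 mm above the work surface. Origin on the pivot axis at work surface level, x along the arm outward. Near its end stands the red round knob: 18 mm diameter, 130 mm from the pivot axis, 63 to 113 mm above the work surface
- knob (a point): centre of the top of the red knob on the arm, 113 mm above the work surface; the knob is a vertical round post that can turn between the fingers
- flux_pot: loose white lidded pot with blue lid, round, body 42 mm in diameter, lid 44 mm, 75 mm tall (lid the top 15 mm), 0.11 to 0.23 kg. Origin at the centre of its underside; z up. At first it stands on the jig's base plate, 8 mm above the work surface, in the path of the arm
- tray: fixed dark wooden tray, 130 x 130 mm outside, 22 mm high, walls and floor 5 mm. Origin at the centre of its underside; z up
- dapping_block: fixed steel block with dimples, 70 x 70 x 50 mm high, origin under its centre; a bystander, it may change places with the tray
- ring_box: loose white ring box, 55 x 55 x 40 mm high; a bystander, to be left alone; origin under its middle
- hammer: loose small hammer lying flat; a bystander, to be left alone; origin under its middle
- screwdriver: loose screwdriver lying flat; a bystander, to be left alone; origin under its middle
- amber_bottle: loose amber bottle with black cap, 48 mm diameter, 110 mm tall; a bystander, to be left alone; origin under its middle
- brass_cup: loose open brass cup, 56 mm diameter, 45 mm tall; a bystander, to be left alone; origin under its middle
- ring_stand: loose pale wooden ring cone on a 56 mm foot, 80 mm tall; a bystander, to be left alone; origin under its middle

How it is judged:
On the way, in this order (a step that is already met when the one before it is completed fails the run):
1. the pot stands upright in the tray, let go, and the arm is still at rest (x of flux_pot in the frame of tray between -0.045 and 0.045 m and y of flux_pot in the frame of tray between -0.045 and 0.045 m and z of flux_pot in the frame of tray between 0 and 0.015 m and angle between flux_pot's own z axis and vertical below 0.15 rad and contact force between the fingers and flux_pot below 0.2 N and linear speed of flux_pot below 0.02 m/s and value of joint pivot below 0.15 rad), for 0.2 s.
2. the arm is held by the fingers on its stop (value of joint pivot above 1.15 rad and contact force between the fingers and swing_bar above 1 N and contact force between swing_bar and flux_pot below 0.2 N), for 0.3 s.
At the end, for the whole second after the job is handed in: Arm held still on its stop (joint above 1.15 of 1.20 rad), fingers pressing on it with over 1 N, pot not touching it; pot let go, at rest and upright (0.15 rad) on the tray floor, its centre within 45 mm of the tray centre along both tray axes (all of step 2 and x of flux_pot in the frame of tray between -0.045 and 0.045 m and y of flux_pot in the frame of tray between -0.045 and 0.045 m and z of flux_pot in the frame of tray between 0 and 0.015 m and angle between flux_pot's own z axis and vertical below 0.15 rad and contact force between the fingers and flux_pot below 0.2 N and linear speed of flux_pot below 0.02 m/s and velocity of joint pivot between -0.1 and 0.1 rad/s); the arm keeps its last pose, push and grip.
It fails at once if the arm hits the pot (contact force between swing_bar and flux_pot above 1 N).
It fails at once if a bystander is moved by more than 30 mm (distance of any of ring_box, hammer, screwdriver, amber_bottle, brass_cup, ring_stand from where it was at the start of the episode above 0.03 m).
It also fails if it takes over 53 s, if anything falls off the work surface, if the arm or the gripper's body presses on something with over 40 N, if the wrist force passes 120 N, or if a joint passes its speed limit or range.

## Robot

A 6-joint arm with a two-finger parallel gripper is mounted at the origin on the work surface. World frame = base frame: x ahead of the robot, y to its left, z up, the work surface at z = 0. Lengths are in m, angles in rad, forces in N, time in s.
With the tool pointing down it reaches from about 0.25 to 0.775 m from the base axis. Payload 4 kg.
Tool frame: the origin (TCP) lies at the very end of the fingers, on their centre line; the grasp point (between the pads) lies 19 mm behind it (robot.pinch_z is the distance from the TCP to the grasp point, in m); z points along the fingers, y is the line along which they close (so a half turn about z gives the same grasp; the last joint's range is limited). The gripper opens to 94 mm and grips with 3 to 60 N. Pads are 16 mm wide; open, the fingers measure 119 mm over their backs; the gripper's body (75 mm by 177 mm) begins 78 mm behind the grasp point.
Start: joints at [1.213, 0.087, 1.371, -0, 1.684, -0.103], TCP at [0.139, 0.532, 0.206] pointing down, gripper open.
Joint ranges: [-3.1, 3.1], [-0.76, 2.03], [0.27, 2.55], [-1.08, 4.22], [0.17, 2.65], [-2.57, 2.57]. Speed limits (rad/s): [2.79, 2.79, 3.14, 3.14, 3.14, 3.14].

## Interface

Orientations are given as [roll, pitch, yaw] about the fixed x, y, z axes, in that order (R = Rz(yaw) Ry(pitch) Rx(roll)).
In Python, from bench import robot gives the robot as it stands.
- The arm moves only by the tool arm_command, never from a script. Its argument "targets" is one flat list of numbers, 7 for each row, row after row: the turn, a rotation vector about the tool's x, y, z in degrees, then the shift along the tool's x, y, z in mm, then the closure, from -1 (fully open) to 1 (shut). In form: [ax, ay, az, x, y, z, hand, ax, ay, az, x, y, z, hand, ...]. A call has 1 to 20 rows; each row is the pose to reach, as a shift and turn from the pose commanded when the call began, along the tool's axes at that moment; what a row does not reach only later rows make up. A row lasts 1/10 s, in which the tool goes at most 50 mm and 8.59 degrees, less where a joint would pass 70% of its speed; a pose out of reach is approached as far as the arm can. A call with a gripper value outside its range is refused whole. The fingers move at their own pace and stop on an object; the grip force is fixed at half the most. Time passes only in rows, so rows that repeat a pose let the fingers close. It gives the time, the measured TCP pose, the force, the opening and the grip force at its end, in the units of the state.
- robot.get_obs(): the state, without advancing time (a new reading comes with each control period).
- robot.snapshot(name): name is "scene" or "top"; returns a dict with "color" (480x640x3 uint8, red, green, blue), "range_z" (480x640 float32, m along the optical axis (not along the pixel's ray), 0 where there is no reading), "fx", "fy", "cx", "cy" (pixels), "dist_coeffs" ([k1, k2, p1, p2, k3] as OpenCV has them; the pictures are not rectified), "T" (4x4, takes a point from camera to world coordinates). Camera axes: x right, y down, z forward; pixel columns grow to the right and rows downward; lengths in m; the calibration is good to about 2 mm. A picture is of the moment at which its call begins.
- robot.close_job(): hands the job in; it is judged then, once.
The state is a dict: "time": time; "joint_positions": joint angles; "qvel": joint speeds; "joint_torque": joint torques, N m; "tool_pos": TCP position; "ee_rot": TCP orientation; "wrist_force": force on the tool from outside, world axes, zero at the start; "wrist_torque": the same for the moment, N m; "width": finger opening in m; "finger_force": force on a finger pad.
Only numpy, scipy, OpenCV 4.12 (cv2) and the standard library are available. Lean on these libraries where they do the work, as an engineer would, in place of code of your own. Each camera call takes 0.05 s, during which the arm holds its last target. There are 200 camera calls.

## Working session

There is one attempt and no reset: what is moved stays moved. The work goes in short steps, Python scripts to look and compute and a tool call to move; the robot and the scene stay as the last step left them, time stands still between calls to the robot, and variables do not carry over. Pictures are saved under pics/ and viewed, at most 10 in all, crops included, and the job is handed in when it is done.

Besides the shell and the picture viewer there is one more tool, called after "Request:" as name(argument=value, ...), one argument or row to a line, values as JSON. arm_command: Moves the arm, as the interface text tells. Its arguments: {"type":"object","properties":{"targets":{"type":"array"}},"required":["targets"]}

```bash
mkdir -p pics; ls; cat > h.py <<'E'
import numpy as np, cv2, pickle
from bench import robot
def snap(n,save):
    s=robot.snapshot(n); pickle.dump(s,open(save+'.pkl','wb')); cv2.imwrite('pics/'+save+'.png',s['color'][:,:,::-1]); return s
def load(save): return pickle.load(open(save+'.pkl','rb'))
def ray(s,uv):
    K=np.array([[s['fx'],0,s['cx']],[0,s['fy'],s['cy']],[0,0,1]])
    p=cv2.undistortPoints(np.array(uv,float).reshape(-1,1,2),K,np.array(s['dist_coeffs'])).reshape(-1,2)
    return np.c_[p,np.ones(len(p))]
def onplane(s,uv,z):
    d=ray(s,uv)@s['T'][:3,:3].T; o=s['T'][:3,3]
    return o+d*((z-o[2])/d[:,2])[:,None]
def cloud(s):
    v,u=np.mgrid[:480,:640]; d=ray(s,np.c_[u.ravel(),v.ravel()])*s['range_z'].reshape(-1,1)
    return (d@s['T'][:3,:3].T+s['T'][:3,3]).reshape(480,640,3)
E
python3 - <<'E'
from h import *
snap('top','top1'); s=snap('scene','sc1')
print(robot.get_obs(), s['T'])
E
```

```text
pics
{'time': 0.1, 'joint_positions': array([ 1.21291163e+00,  8.78937465e-02,  1.37202554e+00,  1.96813115e-05,
        1.68358298e+00, -1.03109141e-01]), 'qvel': array([ 0.0001724 , -0.00028369, -0.00386348, -0.00142843,  0.00019031,
       -0.00140239]), 'joint_torque': array([ 1.33303780e-03, -3.41250908e+01, -3.03303051e+01,  7.19097024e-02,
        3.03559599e-02, -1.09276798e-04]), 'tool_pos': array([0.13845639, 0.53181262, 0.20445365]), 'ee_rot': array([-3.13969519e+00, -2.16006512e-04,  2.88681909e+00]), 'wrist_force': array([-0.35841165, -0.301628  ,  0.70526252]), 'wrist_torque': array([-0.02584128,  0.00631455, -0.00247964]), 'finger_force': 0.0, 'width': 0.09416479263543358} [[ 0.49575221  0.65382293 -0.57161641  1.45772325]
 [ 0.86838458 -0.36429094  0.33645257 -0.48632834]
 [ 0.01174572 -0.66317999 -0.74836779  1.2367559 ]
 [ 0.          0.          0.          1.        ]]
```

View pics/top1.png

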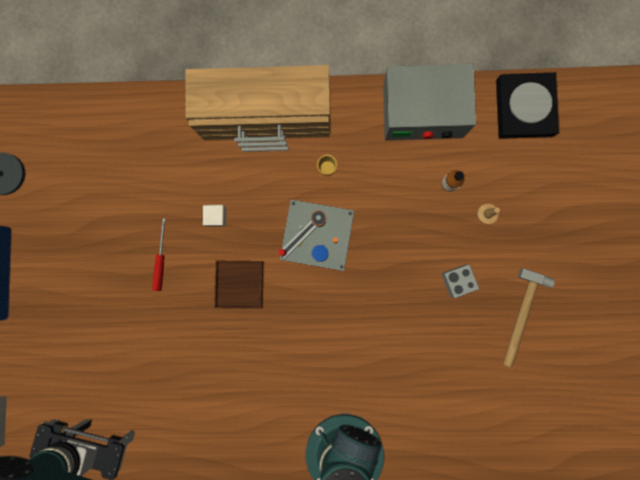

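View pics/sc1.png

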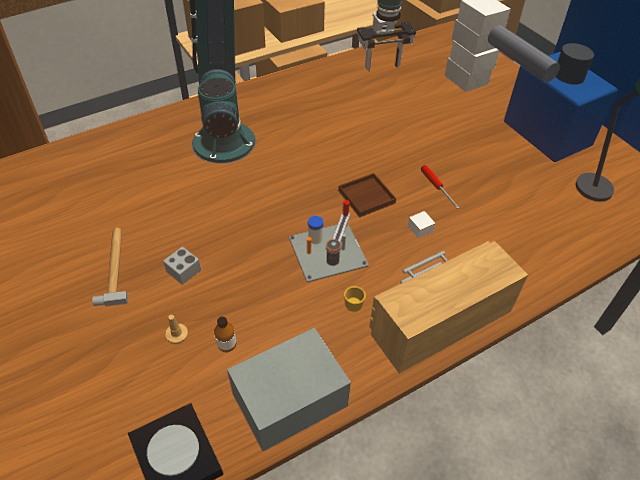

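The top view shows the pot lid at (320,253), the tray at (239,284), the red knob at (281,253), the pivot at (318,218) and the orange pin at (335,240). The scene view agrees with this, with the pot at (316,228).

```bash
python3 - <<'E'
from h import *
s=load('top1'); q=load('sc1')
def cen(s,mask,box):
    m=np.zeros((480,640),np.uint8); u0,v0,u1,v1=box; m[v0:v1,u0:u1]=mask[v0:v1,u0:u1]
    n,l,st,c=cv2.connectedComponentsWithStats(m); i=1+np.argmax(st[1:,4]); return c[i],st[i],l==i
def masks(s):
    r,g,b=[s['color'][:,:,i].astype(int) for i in range(3)]
    return dict(blue=(b>100)&(b>r+50),red=(r>110)&(g<50)&(b<60),orange=(r>170)&(g>70)&(g<150)&(b<80),dark=(r<85)&(r>g)&(g>b))
M=masks(s); N=masks(q); C=cloud(s); D=cloud(q)
for n,bt,bq,z in [('blue',(300,235,340,270),(300,210,330,245),.083),('red',(265,240,300,265),(335,190,360,220),.113),('orange',(325,230,345,250),(300,230,318,258),.066),('dark',(205,250,275,315),None,.022)]:
    c,st,m=cen(s,M[n].astype(np.uint8),bt); print(n,'top',c,st,onplane(s,c,z)[0].round(4),'depth',np.nanmedian(C[m],0).round(4),np.max(C[m],0).round(3),np.min(C[m],0).round(3))
    if n=='dark':
        k=cv2.findContours(m.astype(np.uint8),0,1)[0]; k=max(k,key=cv2.contourArea); print(cv2.minAreaRect(k)); P=onplane(s,cv2.boxPoints(cv2.minAreaRect(k)),.022);print(P.round(3),P.mean(0),np.linalg.norm(P[0]-P[1]),np.linalg.norm(P[2]-P[1]))
    if bq:
        c,st,m=cen(q,N[n].astype(np.uint8),bq); print(n,'sc',c,st,onplane(q,c,z)[0].round(4),np.nanmedian(D[m],0).round(4),D[m].max(0).round(3))
# pivot top from depth, world
X=C.reshape(-1,3); Y=D.reshape(-1,3)
for nm,A in (('t',X),('s',Y)):
    b=onplane(s,[[318,218]],.08)[0]
    k=(np.hypot(*(A[:,:2]-b[:2]).T)<.04)&(A[:,2]>.073)&(A[:,2]<.09); print('post',nm,b.round(3),k.sum(),A[k].mean(0).round(4), A[k].min(0).round(3),A[k].max(0).round(3))
# jig plate corners
pl=(abs(C[:,:,2]-.008)<.004); g=s['color'].astype(int); pl&=(abs(g[:,:,0]-g[:,:,2])<30)
c,st,m=cen(s,pl.astype(np.uint8),(270,190,365,280)); k=max(cv2.findContours(m.astype(np.uint8),0,1)[0],key=cv2.contourArea)
R=cv2.boxPoints(cv2.minAreaRect(k)); P=onplane(s,R,.008); print('plate',P.round(4),P.mean(0),[np.linalg.norm(P[i]-P[i-1]).round(3) for i in range(4)])
E
```

```text
blue top [319.51184834 252.63981043] [312 245  16  16 211] [0.5347 0.0519 0.083 ] depth [0.5341 0.0509 0.0829] [0.556 0.072 1.278] [0.48  0.001 0.011]
blue sc [315.29285714 221.19285714] [308 216  15  11 140] [0.5373 0.0526 0.083 ] [0.5371 0.0532 0.0835] [1.458 0.115 1.237]
red top [281.51724138 251.96551724] [279 250   6   6  29] [0.537  0.1469 0.113 ] depth [0.5371 0.146  0.1134] [0.542 0.154 0.12 ] [0.529 0.14  0.105]
red sc [346.56 202.08] [344 200   6   5  25] [0.5406 0.1503 0.113 ] [0.5391 0.1504 0.111 ] [1.458 0.216 1.237]
orange top [334.71428571 239.5       ] [333 238   4   4  14] [0.5693 0.0119 0.066 ] depth [0.5693 0.0113 0.0655] [0.573 0.016 0.069] [0.565 0.008 0.061]
orange sc [309.  238.5] [307 237   5   4  16] [0.5712 0.0137 0.066 ] [0.5714 0.0142 0.0649] [0.576 0.035 0.071]
dark top [238.80916031 284.24921419] [ 214  261   50   47 2227] [0.456 0.276 0.022] depth [0.4558 0.2792 0.0054] [0.521 0.344 1.278] [ 0.392  0.001 -0.003]
((238.5, 283.9999694824219), (48.99999237060547, 45.99999237060547), -0.0)
[[0.396 0.344 0.022]
 [0.521 0.344 0.022]
 [0.518 0.209 0.022]
 [0.393 0.21  0.022]] [0.45690115 0.27685552 0.022     ] 0.12481795110869887 0.13460433213721296
post t [0.626 0.054 0.08 ] 179 [0.6268 0.0546 0.0772] [0.607 0.036 0.073] [0.647 0.073 0.084]
post s [0.626 0.054 0.08 ] 137 [0.6312 0.0532 0.0772] [0.608 0.033 0.073] [0.652 0.074 0.084]
plate [[ 0.5229  0.1655  0.008 ]
 [ 0.6887  0.1341  0.008 ]
 [ 0.6531 -0.0419  0.008 ]
 [ 0.4886 -0.009   0.008 ]] [0.58829687 0.06215578 0.008     ] [np.float64(0.178), np.float64(0.169), np.float64(0.179), np.float64(0.168)]
```

Request:
arm_command(
  targets=[0,0,-14.6,-505,-365,26,-0.36,0,0,-14.6,-505,-365,26,-0.36,0,0,-14.6,-505,-365,26,-0.36,0,0,-14.6,-505,-365,26,-0.36,0,0,-14.6,-505,-365,26,-0.36,0,0,-14.6,-505,-365,26,-0.36,0,0,-14.6,-505,-365,26,-0.36,0,0,-14.6,-505,-365,26,-0.36,0,0,-14.6,-505,-365,26,-0.36,0,0,-14.6,-505,-365,26,-0.36,0,0,-14.6,-505,-365,26,-0.36,0,0,-14.6,-505,-365,26,-0.36,0,0,-14.6,-505,-365,26,-0.36,0,0,-14.6,-505,-365,26,-0.36,0,0,-14.6,-505,-365,26,-0.36,0,0,-14.6,-505,-365,26,-0.36,0,0,-14.6,-505,-365,26,-0.36,0,0,-14.6,-505,-365,26,-0.36],
)

```text
time: 1.9
tool_pos: [0.5349, 0.0529, 0.1799]
ee_rot: [3.141, 0.001, -3.14]
wrist_force: [0.6, 0.3, 0.1]
width: 0.064
finger_force: 0.0
```

Request:
arm_command(
  targets=[0,0,0,0,0,30,-0.36,0,0,0,0,0,60,-0.36,0,0,0,0,0,80,-0.36,0,0,0,0,0,100,-0.36,0,0,0,0,0,120,-0.36,0,0,0,0,0,135,-0.36,0,0,0,0,0,147,-0.36,0,0,0,0,0,147,-0.36,0,0,0,0,0,147,1,0,0,0,0,0,147,1,0,0,0,0,0,147,1,0,0,0,0,0,147,1,0,0,0,0,0,147,1,0,0,0,0,0,147,1],
)

```text
time: 3.3
tool_pos: [0.5362, 0.052, 0.0337]
ee_rot: [3.141, 0.002, 3.142]
wrist_force: [-1.4, 1.3, 5.7]
width: 0.0433
finger_force: 30.0
```

Request:
arm_command(
  targets=[0,0,0,0,0,-20,1,0,0,0,0,0,-45,1,0,0,0,0,0,-70,1,0,0,0,0,0,-100,1,0,0,0,0,0,-130,1,0,0,0,0,0,-140,1,0,0,0,0,0,-140,1,0,0,0,20,20,-140,1,0,0,0,40,50,-140,1,0,0,0,60,85,-140,1,0,0,0,80,120,-140,1,0,0,0,80,155,-140,1,0,0,0,80,190,-140,1,0,0,0,80,215,-140,1,0,0,0,80,226,-140,1,0,0,0,80,226,-140,1,0,0,0,80,226,-140,1,0,0,0,80,226,-140,1],
)

```text
time: 5.1
tool_pos: [0.4554, 0.2764, 0.172]
ee_rot: [-3.141, -0.001, 3.14]
wrist_force: [0.6, 0.3, -2.2]
width: 0.0435
finger_force: 30.0
```

Request:
arm_command(
  targets=[0,0,0,0,0,30,1,0,0,0,0,0,60,1,0,0,0,0,0,85,1,0,0,0,0,0,105,1,0,0,0,0,0,120,1,0,0,0,0,0,130,1,0,0,0,0,0,136,1,0,0,0,0,0,140,1,0,0,0,0,0,142,1,0,0,0,0,0,142,1,0,0,0,0,0,142,1],
)

```text
time: 6.2
tool_pos: [0.4558, 0.278, 0.0312]
ee_rot: [3.141, 0.001, -3.141]
wrist_force: [-1.5, 0.5, -0.6]
width: 0.0433
finger_force: 30.0
```

Request:
arm_command(
  targets=[0,0,0,0,0,0,0.1,0,0,0,0,0,0,-0.3,0,0,0,0,0,0,-0.36,0,0,0,0,0,0,-0.36,0,0,0,0,0,0,-0.36,0,0,0,0,0,0,-0.36,0,0,0,0,0,-20,-0.36,0,0,0,0,0,-50,-0.36,0,0,0,0,0,-80,-0.36,0,0,0,0,0,-110,-0.36,0,0,0,0,0,-140,-0.36,0,0,0,0,0,-150,-0.36,0,0,0,0,0,-150,-0.36,0,0,0,0,0,-150,-0.36],
)

```text
time: 7.6
tool_pos: [0.4547, 0.2775, 0.1789]
ee_rot: [-3.141, -0.002, -3.142]
wrist_force: [0.4, -0.1, 0.3]
width: 0.0639
finger_force: 0.0
```

```bash
python3 - <<'E'
from h import *
s=snap('top','top2'); q=snap('scene','sc2')
cv2.imwrite('pics/c2.png',cv2.resize(q['color'][150:300,270:470,::-1],None,fx=4,fy=4,interpolation=2))
for n,S,b in (('t',s,(225,330,200,300)),('s',q,(160,300,280,420))):
    r,g,bl=[S['color'][:,:,i].astype(int) for i in range(3)]
    for nm,m,z in (('blue',(bl>100)&(bl>r+50),.08),('red',(r>110)&(g<50)&(bl<60),.113)):
        k=np.zeros_like(m); k[b[0]:b[1],b[2]:b[3]]=m[b[0]:b[1],b[2]:b[3]]; v,u=np.nonzero(k)
        if len(u): print(n,nm,len(u),u.mean(),v.mean(),onplane(S,[[u.mean(),v.mean()]],z)[0].round(4))
print(robot.get_obs()['tool_pos'],robot.get_obs()['joint_positions'])
E
```

```text
t red 28 281.60714285714283 252.03571428571428 [0.5369 0.1467 0.113 ]
s blue 116 367.8534482758621 177.55172413793105 [0.457  0.2789 0.08  ]
s red 32 345.59375 204.9375 [0.5488 0.1421 0.113 ]
[0.45433115 0.27725347 0.17807232] [ 4.41331973e-01  5.78149222e-02  1.45614412e+00  6.60252937e-05
  1.63171721e+00 -1.12941672e+00]
```

View pics/c2.png

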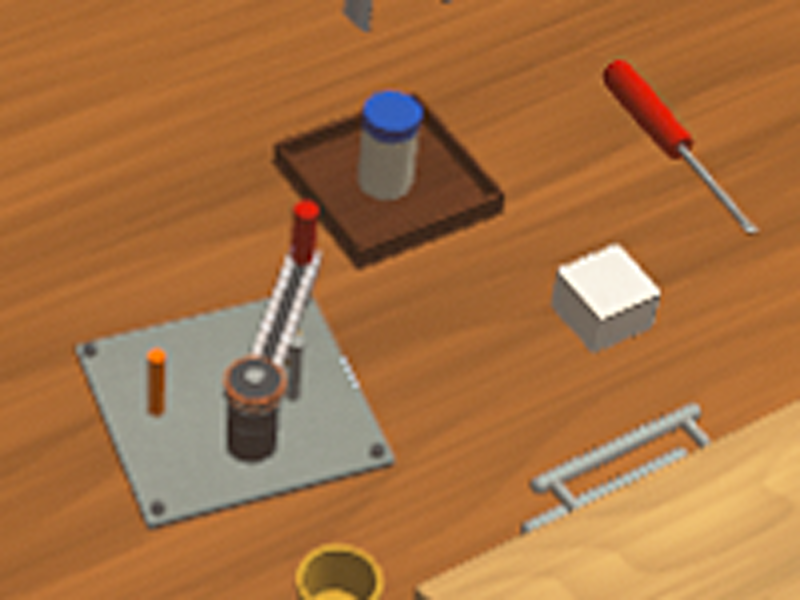

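The pot stands upright in the tray (crop 388,145), and the arm is still at rest with its knob at crop (305,215). Next I move to the knob.

Request:
arm_command(
  targets=[0,0,8,-15,-25,0,-0.36,0,0,16,-30,-50,0,-0.36,0,0,24,-45,-75,0,-0.36,0,0,32,-60,-100,0,-0.36,0,0,40,-75,-120,0,-0.36,0,0,46,-81.5,-130.5,0,-0.36,0,0,46,-81.5,-130.5,0,-0.36,0,0,46,-81.5,-130.5,0,-0.36,0,0,46,-81.5,-130.5,25,-0.36,0,0,46,-81.5,-130.5,50,-0.36,0,0,46,-81.5,-130.5,70,-0.36,0,0,46,-81.5,-130.5,90,-0.36,0,0,46,-81.5,-130.5,102,-0.36,0,0,46,-81.5,-130.5,108,-0.36,0,0,46,-81.5,-130.5,108,-0.36,0,0,46,-81.5,-130.5,108,-0.36],
)

```text
time: 9.3
tool_pos: [0.5374, 0.1476, 0.0734]
ee_rot: [3.14, 0.001, 2.339]
wrist_force: [-0.7, -0.1, 0.0]
width: 0.064
finger_force: 0.0
```

Request:
arm_command(
  targets=[0,0,0,0,0,0,0.5,0,0,0,0,0,0,1,0,0,0,0,0,0,1,0,0,0,0,0,0,1,0,0,0,0,0,0,1,0,0,0,0,0,0,1,0,0,0,0,0,0,1],
)

```text
time: 10.0
tool_pos: [0.5372, 0.1477, 0.0725]
ee_rot: [3.14, -0.0, 2.339]
wrist_force: [1.8, 1.3, -1.6]
width: 0.0173
finger_force: 30.0
```

```bash
python3 - <<'E'
import numpy as np
y=np.radians(134); a0=2.335; P=.130
X=np.array([np.cos(y),np.sin(y)]); Y=np.array([np.sin(y),-np.cos(y)])
for t in np.r_[np.arange(0.1,1.21,.1),1.22,1.24]:
    d=P*np.array([np.cos(a0+t)-np.cos(a0),np.sin(a0+t)-np.sin(a0)])*1000
    print(round(t,2),'az',round(-np.degrees(t),1),(d@X).round(1),(d@Y).round(1))
E
```

```text
0.1 az -5.7 -0.6 -13.0
0.2 az -11.5 -2.5 -25.8
0.3 az -17.2 -5.7 -38.4
0.4 az -22.9 -10.1 -50.7
0.5 az -28.6 -15.7 -62.4
0.6 az -34.4 -22.4 -73.5
0.7 az -40.1 -30.3 -83.9
0.8 az -45.8 -39.1 -93.4
0.9 az -51.6 -48.8 -102.0
1.0 az -57.3 -59.4 -109.6
1.1 az -63.0 -70.6 -116.1
1.2 az -68.8 -82.4 -121.5
1.22 az -69.9 -84.9 -122.4
1.24 az -71.0 -87.3 -123.3
```

Request:
arm_command(
  targets=[0,0,-3,-0.2,-6.5,0,1,0,0,-5.7,-0.6,-13,0,1,0,0,-11.5,-2.5,-25.8,0,1,0,0,-17.2,-5.7,-38.4,0,1,0,0,-22.9,-10.1,-50.7,0,1,0,0,-28.6,-15.7,-62.4,0,1,0,0,-34.4,-22.4,-73.5,0,1,0,0,-40.1,-30.3,-83.9,0,1,0,0,-45.8,-39.1,-93.4,0,1,0,0,-51.6,-48.8,-102,0,1,0,0,-57.3,-59.4,-109.6,0,1,0,0,-63,-70.6,-116.1,0,1,0,0,-67,-77,-119.2,0,1,0,0,-68.8,-82.4,-121.5,0,1,0,0,-69.9,-84.9,-122.4,0,1,0,0,-69.9,-84.9,-122.4,0,1,0,0,-69.9,-84.9,-122.4,0,1,0,0,-69.9,-84.9,-122.4,0,1],
)

```text
time: 11.8
tool_pos: [0.5087, 0.0059, 0.0725]
ee_rot: [3.134, 0.006, -2.724]
wrist_force: [3.4, 12.7, -1.5]
width: 0.0175
finger_force: 30.0
```

```bash
python3 - <<'E'
from h import *
o=robot.get_obs(); print(o['tool_pos'],o['wrist_force'],o['width'],o['finger_force'])
a=o['tool_pos'][:2]-[.6278,.0538]; print(np.hypot(*a),np.arctan2(a[1],a[0])%6.283-2.335)
q=snap('scene','sc3'); t=snap('top','top3')
cv2.imwrite('pics/c3.png',np.hstack([cv2.resize(S['color'][v:v+150,u:u+100,::-1],None,fx=4,fy=4,interpolation=2) for S,u,v in ((q,290,160),(t,265,180))]))
E
```

```text
[0.50868239 0.00586697 0.0724609 ] [ 3.35879076 12.74978856 -1.47094906] 0.017457513474366148 30.02770096063614
0.12840007644328785 1.1889817125533746
```

View pics/c3.png

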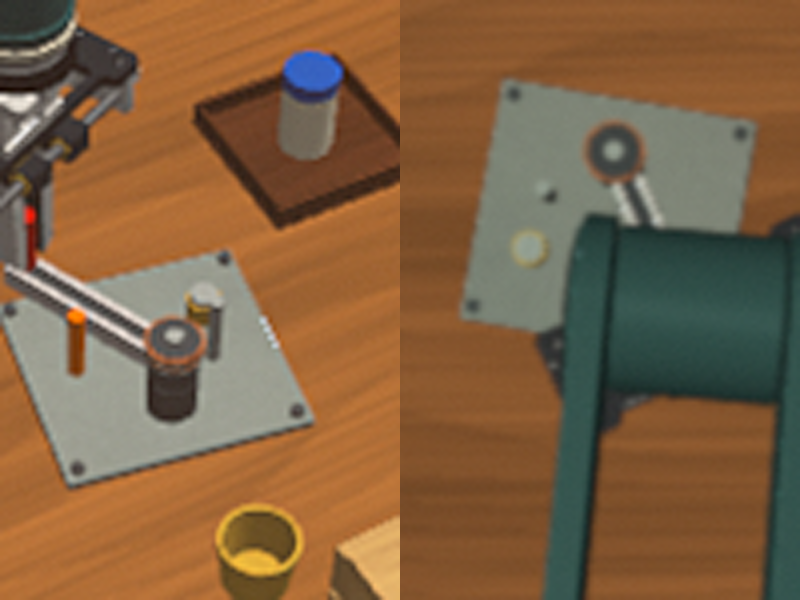

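The arm rests against the orange pin (crop 75,335), with the knob still between the fingers. The 13 N at the wrist is well above the 5.1 N spring, so it is pressed onto its stop. I'll hold briefly, then hand in.

Request:
arm_command(
  targets=[0,0,0,0,0,0,1,0,0,0,0,0,0,1,0,0,0,0,0,0,1,0,0,0,0,0,0,1,0,0,0,0,0,0,1],
)

```text
time: 12.4
tool_pos: [0.5087, 0.0059, 0.0725]
ee_rot: [3.134, 0.006, -2.724]
wrist_force: [2.9, 12.9, -1.2]
width: 0.0176
finger_force: 30.0
```

```bash
python3 -c "
from bench import robot
o=robot.get_obs();print(o['time'],o['tool_pos'],o['wrist_force'],o['finger_force']);print(robot.close_job())"
```

```text
12.4 [0.50867106 0.00586516 0.07246773] [ 2.91416477 12.91326498 -1.17724747] 30.02678096294403
the job is handed in; nothing more can be done
None
```

The job was handed in at 12.4 s, with no verdict shown: the pot stands upright in the tray, and the gripper still holds the spring arm on its stop at the orange pin.

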